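Wedge a border tile tight against its neighbour on the joining easel

TASK

Take the tall border tile out of the drying rack and gently lean it on the easel between the clipped square tile and the tapered batten, foot on the ledge and back against the board, with its edge up to the square tile. Then take the wooden wedge and slide it, thin end first, down into the only gap wide enough for it, the one between the border tile and the batten (never against the square tile), until it binds without forcing it, and finish while still gripping the wedge and pressing it in, so that the border tile is held flush and tight against the square tile. Leave the other tiles, the jar and the brush where they are.

Things in the scene. Friction and masses are not known exactly. Their poses are not given: they have to be found in the camera images.
- easel: plywood joining easel, fixed, 330 mm wide: back board leaning 0.35 rad from vertical (top towards its -x), its front edge bevelled back from 72 mm to its top 85 mm up the slope, and a 34 mm deep ledge that stands square to it. Origin: on the bench, mid-width, under the line where board and ledge meet (32 mm above the bench, along y). x: level, out of the front; z: up
- square_tile: terracotta tile 130 x 130 x 11 mm, fixed on the easel at its left or right by two brass clips at its foot. Origin: centre of its bottom edge face, on the ledge, 5.5 mm off the board. x: out of its face, square to the board; y: along the ledge; z: up the slope. A border tile flush beside it has its origin at x = 0, z = 0, y = +-97.5 mm (towards the batten)
- stop: tapered wooden batten fixed on the board at the other side, 130 mm tall, 14 mm thick, symmetrical: 60 mm wide at the ledge, 23.5 mm at the top (each side slopes 8 degrees). Axes as square_tile; origin on the ledge, mid-width, 5.5 mm off the board. With the border tile against the square tile the gap beside it is 6 to 9 mm at the ledge, 24 to 27 mm at the top
- border_tile: plain terracotta border tile, 65 mm wide (y), 130 mm tall (z), 11 mm thick (x), about 170 g, the tallest of three tiles standing on edge in the drying rack. Origin: centre of its bottom edge face. Both faces alike; grip it by its 11 mm thickness near the top edge, from above
- border_tile_top (a point): centre of the border tile's top edge face, 130 mm above its origin along its z
- rack: wooden drying rack, fixed, board 225 x 100 x 12 mm with three pairs of 45 mm tall dowels, slots at x = -65, 0 and +65 mm of its frame; the tiles stand on its 12 mm thick board with their faces towards its +-x, in any order, with about 1 mm play each side. Origin: centre of its underside
- spare_wide: other terracotta tile in the rack, 90 mm wide, 90 mm tall, 11 mm thick; to be left there. Origin: centre of its bottom edge face
- spare_small: other terracotta tile in the rack, 65 mm wide, 75 mm tall, 11 mm thick; to be left there. Origin: centre of its bottom edge face
- tool_block: wooden tool block, fixed, 60 x 120 x 50 mm, with a 40 mm deep mortise at y = -28 mm of its frame in which the wedge stands, and two short tool handles (35 and 45 mm above its top) at y = +22 and +42 mm. Origin: centre of its underside
- wedge: pale wooden wedge, 120 mm long (z), 18 mm wide (x, parallel sides to grip), tapering in y from 12 mm at the thin end to 28.8 mm (each side slopes 4 degrees), 30 g. Origin: centre of thin end; z to the thick end. Stands thin end down in the block, upper 80 mm free. In the gap it leans 4 degrees sideways, top towards the batten, binding with its thin end 20 to 45 mm above the ledge
- jar: white plastic jar with black lid, 64 mm diameter, 95 mm tall; to be left alone. Origin: centre of its underside
- brush: brush lying on the bench, 190 mm long; to be left alone. Origin: centre of its underside
Things that resemble listed ones, but are neither listed nor needed, are in the scene too. What is shaped like the wedge but purple is not meant.

How it is judged:
By the outcome, as a careful person would: the job done as asked, in the order asked, and still so for the second after the job is handed in, while the arm keeps its last pose, push and grip.
It also fails if it takes over 61 s, if anything falls off the work surface, if the arm or the gripper's body presses on something with over 40 N, if the wrist force passes 120 N, or if a joint passes its speed limit or range.

ROBOT

A 6-joint arm with a two-finger parallel gripper is mounted at the origin on the work surface. World frame = base frame: x ahead of the robot, y to its left, z up, the work surface at z = 0. Lengths are in m, angles in rad, forces in N, time in s.
With the tool pointing down it reaches from about 0.225 to 0.875 m from the base axis. Payload 3.4 kg.
Tool frame: the origin (TCP) lies at the very end of the fingers, on their centre line; the grasp point (between the pads) lies 19 mm behind it; z points along the fingers, y is the line along which they close (so a half turn about z gives the same grasp; the last joint's range is limited). The gripper opens to 85 mm and grips with 20 to 120 N. Pads are 22 mm wide; open, the fingers measure 114 mm over their backs; the gripper's body (76 mm by 85 mm) begins 54 mm behind the grasp point. The pads swing forward as they close: fully open they stand 13 mm farther back than shut.
Start: joints at [1.221, 0.276, 1.505, -0, 1.361, -0.121], TCP at [0.13, 0.56, 0.231] pointing down, gripper open.
Joint ranges: [-2.89, 2.89], [-0.75, 2.08], [0.22, 2.7], [-1.18, 4.32], [0.11, 2.71], [-2.7, 2.7]. Speed limits (rad/s): [2.57, 2.57, 3.14, 3.14, 3.14, 3.14].

INTERFACE

Orientations are given as a unit quaternion [w, x, y, z].
In Python, from rig import manip gives the robot as it stands. The module is installed in compiled form; this text tells all that it offers.
- The arm moves only by the tool play_rows, never from a script. Its argument "motion" is a list of rows, each a list of 5 numbers: the shift along the tool's x, y, z in units of 40 mm (1.0 is 40 mm), then the turn about the tool's z in units of 10 degrees (1.0 is 10 degrees), then the finger opening in mm, from 0 to 85.4. A call has 1 to 5 rows; each row is the pose to reach, as a shift and turn from the pose commanded when the call began, along the tool's axes at that moment; what a row does not reach only later rows make up. A row lasts 1/8 s, in which the tool goes at most 62.5 mm and 10.7 degrees, less where a joint would pass 70% of its speed; a pose out of reach is approached as far as the arm can. A call with a gripper value outside its range is refused whole. The fingers move at their own pace and stop on an object; "newtons" is the grip in N (left out, the last holds). Time passes only in rows, so rows that repeat a pose let the fingers close. It gives the time, the measured TCP pose, the force, the opening and the grip force at its end, in the units of the state.
- manip.get_state(): the state, without advancing time (a new reading comes with each control period).
- manip.get_image(name): name is "side" or "top"; returns a dict with "img" (384x512x3 uint8, red, green, blue), "range_z" (384x512 float32, m along the optical axis (not along the pixel's ray), 0 where there is no reading), "fx", "fy", "cx", "cy" (pixels), "R" (3x3) and "t" (3): a world point X has camera coordinates R X + t. Camera axes: x right, y down, z forward; pixel columns grow to the right and rows downward; lengths in m; the calibration is good to about 2 mm. A picture is of the moment at which its call begins.
- manip.sign_off(): hands the job in; it is judged then, once.
The state is a dict: "clock": time; "qpos": joint angles; "qd": joint speeds; "effort": joint torques, N m; "position": TCP position; "ee_rot": TCP orientation; "contact_force": force on the tool from outside, world axes, zero at the start; "moment": the same for the moment, N m; "width": finger opening in m; "gripper_force": force on a finger pad.
Only numpy, scipy, OpenCV 4.12 (cv2) and the standard library are available. Lean on these libraries where they do the work, as an engineer would, in place of code of your own. Each camera call takes 0.05 s, during which the arm holds its last target. There are 200 camera calls.

## Working session

There is one attempt and no reset: what is moved stays moved. The work goes in short steps, Python scripts to look and compute and a tool call to move; the robot and the scene stay as the last step left them, time stands still between calls to the robot, and variables do not carry over. Pictures are saved under pics/ and viewed, at most 10 in all, crops included, and the job is handed in when it is done.

Besides the shell and the picture viewer there is one more tool, called as name([rows], argument=value, ...), one row to a line, values as JSON. play_rows: Moves the arm, as the interface text tells. Its arguments: {"type":"object","properties":{"motion":{"type":"array","items":{"type":"array","items":{"type":"number"}}},"newtons":{"type":"number"}},"required":["motion"]}

```bash
mkdir -p pics
python3 - <<'E'
from rig import manip
import cv2,numpy as np
for n in("side","top"):
    d=manip.get_image(n); np.savez(f"{n}0.npz",**d)
    cv2.imwrite(f"pics/{n}0.png",cv2.resize(d["img"][:,:,::-1],(800,600),interpolation=cv2.INTER_CUBIC))
    print(n,d["fx"],d["cx"],d["cy"],d["R"].round(3).tolist(),d["t"])
print(manip.get_state())
E
```

```text
side 458.05948857563544 253.99909115104336 184.4801924492002 [[0.703, -0.71, -0.021], [-0.469, -0.442, -0.765], [0.534, 0.548, -0.644]] [-0.41544081  0.37151952  1.10312134]
top 361.74254583389256 257.32219527428833 196.9058969696301 [[-0.01, -1.0, -0.012], [-0.989, 0.012, -0.145], [0.146, 0.01, -0.989]] [0.04359292 0.61043981 0.93815048]
{'clock': 0.1, 'qpos': array([ 1.22096371e+00,  2.76518051e-01,  1.50598750e+00, -1.64647930e-05,
        1.36072223e+00, -1.20988125e-01]), 'qd': array([-0.00048196, -0.00131206, -0.00250243,  0.00044545,  0.00037138,
        0.00089421]), 'effort': array([ 2.39612244e-03, -4.17693794e+01, -2.46406639e+01, -2.13760181e-04,
        5.81693865e-03,  1.32226816e-05]), 'position': array([0.13028195, 0.55956291, 0.23054162]), 'ee_rot': array([-1.82862591e-04,  1.14170982e-01,  9.93460778e-01, -7.96893196e-04]), 'contact_force': array([-8.53680571e-01,  7.70263721e-01,  8.50772192e-04]), 'moment': array([-0.02383809,  0.00223472,  0.00613236]), 'gripper_force': 0.0, 'width': 0.0853164968469359}
```

View pics/side0.png

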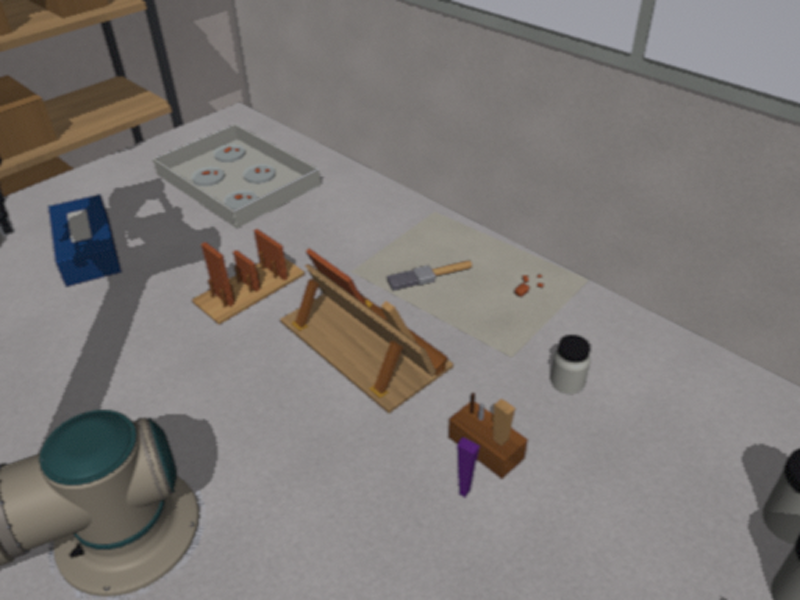

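View pics/top0.png

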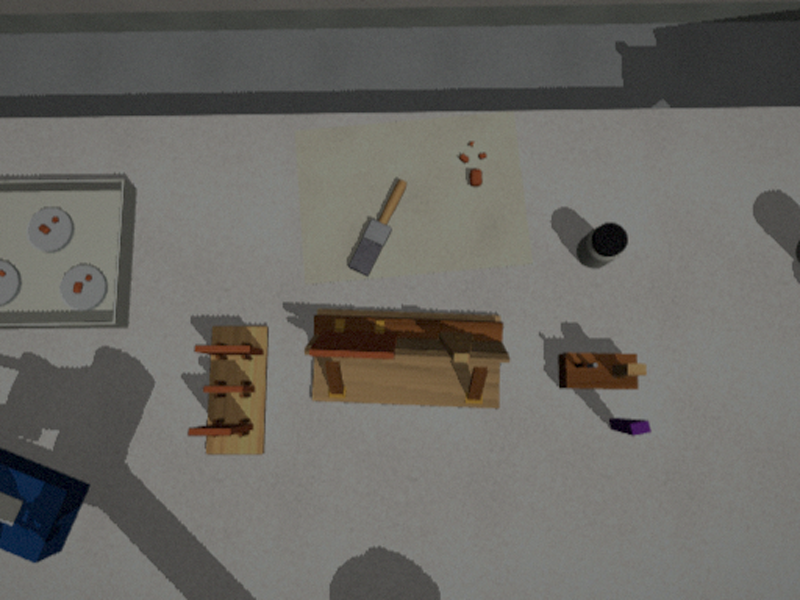

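The top view shows the rack on the left with tiles at about (230,350), (228,388) and (220,431). The easel's front faces +x (image up), the square tile with its clips is at (350,345) and the batten at (460,355). The tool block is at (600,370) with the pale wedge at (636,369), and a purple lookalike stands at (630,427). Next I'll measure these using depth and enlarged crops.

```bash
cat > h.py <<'E'
import numpy as np,cv2
def load(n): return dict(np.load(n+".npz"))
def cloud(d):
    v,u=np.mgrid[0:384,0:512]; z=d["range_z"]
    c=np.stack([(u-d["cx"])/d["fx"]*z,(v-d["cy"])/d["fy"]*z,z],-1)
    P=(c-d["t"])@d["R"]; P[z==0]=np.nan; return P
def tri(a,pa,b,pb):
    A=[];y=[]
    for d,p in((a,pa),(b,pb)):
        x=((p[0]-d["cx"])/d["fx"],(p[1]-d["cy"])/d["fy"])
        for i in(0,1):
            A.append(d["R"][i]-x[i]*d["R"][2]); y.append(x[i]*d["t"][2]-d["t"][i])
    s=np.linalg.lstsq(np.array(A),np.array(y),rcond=None); return s[0],s[1]
def proj(d,X):
    c=d["R"]@np.asarray(X)+d["t"]; return np.array([d["fx"]*c[0]/c[2]+d["cx"],d["fy"]*c[1]/c[2]+d["cy"]])
def crop(d,u0,v0,w,h,s,f):
    im=cv2.resize(d["img"][v0:v0+h,u0:u0+w,::-1],None,fx=s,fy=s,interpolation=cv2.INTER_CUBIC)
    im=np.clip(im.astype(float)*1.5,0,255)
    for k in range(0,w,10):
        cv2.putText(im,str(u0+k),(k*s,8),0,.3,(255,255,0)); cv2.line(im,(k*s,10),(k*s,14),(255,255,0))
    for k in range(0,h,10):
        cv2.putText(im,str(v0+k),(0,k*s),0,.3,(0,255,255)); 
    cv2.imwrite(f,im)
E
python3 - <<'E'
from h import *
t=load("top0");s=load("side0")
crop(t,118,190,210,105,3,"a.png");crop(t,350,215,75,70,5,"b.png");crop(s,120,140,180,125,4,"c.png")
# combine: top crop a (630x315)
crop(t,118,192,106,100,7,"pics/rack_top.png")
crop(t,195,190,135,75,5,"pics/easel_top.png")
A=cv2.imread("pics/easel_top.png");B=cv2.imread("a.png")
crop(t,120,200,55,95,6,"r.png")
R=cv2.imread("r.png");
M=np.zeros((600,800,3),np.uint8);M[:375,:675]=A;W=cv2.imread("b.png")
cv2.imwrite("pics/m1.png",M[:375,:675])
# m2: block+rack
crop(t,350,220,75,65,6,"b.png");W=cv2.imread("b.png")
M[:]=0;M[:570,:330]=R;M[:390,335:785]=W;cv2.imwrite("pics/m2.png",M)
crop(s,118,140,175,125,4,"pics/m3.png")
Pt=cloud(t);Ps=cloud(s)
def hm(P,v,u):return P[v,u].round(3)
for u,v in((147,224),(146,248),(141,276),(225,221),(295,228),(407,236),(403,273)):print(u,v,hm(Pt,v,u))
E
```

```text
147 224 [0.536 0.317 0.102]
146 248 [0.476 0.323 0.086]
141 276 [0.41  0.315 0.141]
225 221 [0.539 0.116 0.134]
295 228 [ 0.519 -0.053  0.157]
407 236 [ 0.498 -0.326  0.131]
403 273 [ 0.409 -0.318  0.113][ WARN:0@0.128] global loadsave.cpp:1063 imwrite_ Unsupported depth image for selected encoder is fallbacked to CV_8U.
```

View pics/m1.png

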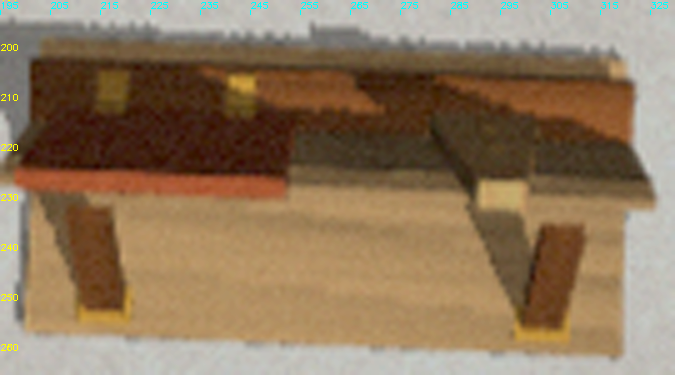

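View pics/m2.png

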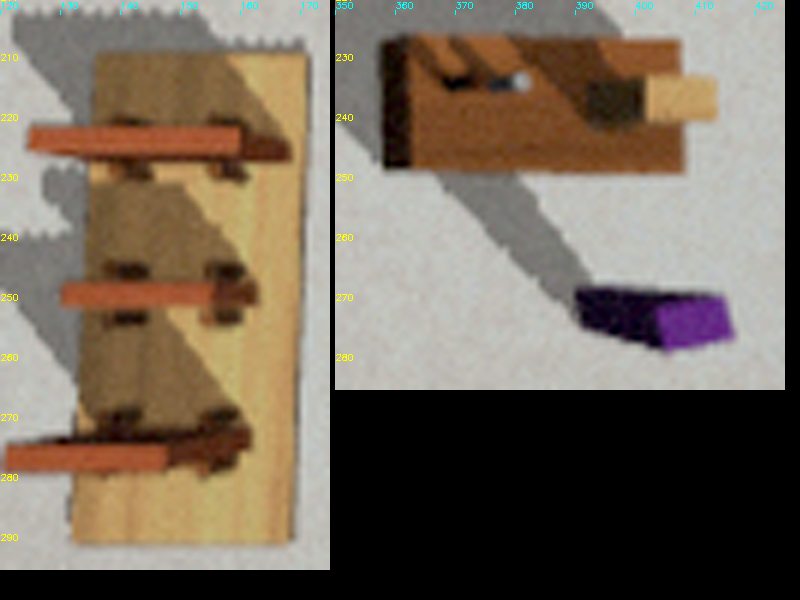

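View pics/m3.png

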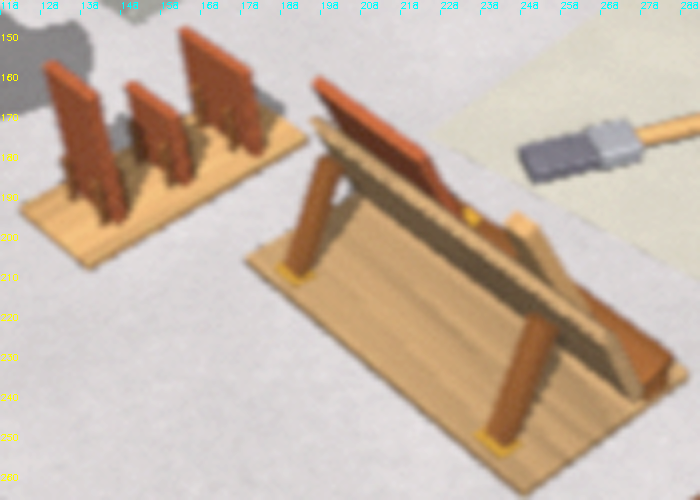

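The tall border tile is the rack tile nearest the robot: its top is at px (134,276) and z=0.141, against 0.102 and 0.086 for the other two. The pale wedge is at (407,236) with z=0.131 in the block mortise; the purple lookalike at (405,274) is not meant.

Run:
```python
from h import *
t=load("top0");s=load("side0");Pt=cloud(t);Ps=cloud(s)
def sel(P,b,n,im):
    m=np.ones(P.shape[:2],bool)
    for i in range(3): m&=(P[...,i]>b[i][0])&(P[...,i]<b[i][1])
    Q=P[m]; 
    if len(Q)<5: print(n,len(Q));return
    (c,sz,a)=cv2.minAreaRect(Q[:,:2].astype(np.float32)*1000)
    print(n,len(Q),"med",np.median(Q,0).round(4),"lo",np.percentile(Q,2,axis=0).round(4),"hi",np.percentile(Q,98,axis=0).round(4),"rect",np.round(c,1),np.round(sz,1),round(a,2))
    return Q
for n,P,im in(("top",Pt,t),("side",Ps,s)):
    sel(P,((.37,.45),(.25,.40),(.133,.15)),n+" border",im)
    sel(P,((.5,.58),(.25,.40),(.09,.12)),n+" wide",im)
    sel(P,((.45,.49),(.25,.40),(.078,.1)),n+" small",im)
    sel(P,((.46,.54),(-.38,-.29),(.122,.14)),n+" wedge",im)
    sel(P,((.44,.56),(-.38,-.2),(.045,.056)),n+" block",im)
    sel(P,((.48,.58),(-.09,-.02),(.147,.165)),n+" batten top",im)
    sel(P,((.48,.58),(.04,.2),(.147,.165)),n+" sq top",im)
    sel(P,((.35,.65),(.25,.40),(.008,.016)),n+" rackboard",im)
# front face plane of the board / tile from top
for nm,b in(("sqface",((.5,.62),(.06,.17),(.05,.14))),("boardface",((.5,.62),(-.01,.03),(.05,.1))),("ledge",((.55,.62),(-.08,.15),(.03,.05)))):
    m=np.ones(Pt.shape[:2],bool)
    for i in range(3): m&=(Pt[...,i]>b[i][0])&(Pt[...,i]<b[i][1])
    Q=Pt[m]; A=np.c_[Q[:,1:],np.ones(len(Q))]; k,r,_,_=np.linalg.lstsq(A,Q[:,0],rcond=None)
    print(nm,len(Q),k.round(4),np.std(A@k-Q[:,0]).round(4))
print("a column of top at y~0 (u=258):",[tuple(Pt[v,258].round(3)) for v in range(196,236,2)])
```

```text
top border 121 med [0.412  0.3315 0.1418] lo [0.4073 0.3003 0.1334] hi [0.4167 0.362  0.1448] rect [411.9 331.3] [63.1  9.2] 89.07
top wide 144 med [0.5402 0.3283 0.1021] lo [0.536  0.2867 0.095 ] hi [0.5444 0.3727 0.1051] rect [540.2 330.2] [88.7  8.4] 89.74
top small 130 med [0.4762 0.3303 0.0866] lo [0.4709 0.299  0.0833] hi [0.4815 0.3627 0.0891] rect [476.2 331.8] [66.2 10.2] 89.41
top wedge 104 med [ 0.4993 -0.3265  0.1295] lo [ 0.4907 -0.3422  0.1248] hi [ 0.5078 -0.3138  0.1331] rect [ 499.3 -328. ] [29.7 17.1] 89.28
top block 886 med [ 0.4967 -0.2949  0.0501] lo [ 0.4698 -0.3574  0.0464] hi [ 0.5283 -0.2409  0.0537] rect [ 499.9 -300.4] [122.1  59.5] 87.76
top batten top 79 med [ 0.5209 -0.0531  0.1555] lo [ 0.5118 -0.0651  0.1479] hi [ 0.5289 -0.0412  0.1599] rect [520.3 -53.3] [24.3 17.2] 89.41
top sq top 307 med [0.5273 0.1135 0.1557] lo [0.52   0.0515 0.1478] hi [0.5359 0.1755 0.1594] rect [527.7 113.7] [128.7  14.4] 86.98
top rackboard 2185 med [0.4662 0.3283 0.012 ] lo [0.3685 0.2824 0.0084] hi [0.5853 0.3792 0.0154] rect [475.8 331.5] [101.  224.7] 89.24
side border 7
[... 1715 characters left out ...]
loat64(0.571), np.float64(0.035), np.float64(0.037)), (np.float64(0.565), np.float64(0.036), np.float64(0.034)), (np.float64(0.56), np.float64(0.036), np.float64(0.036)), (np.float64(0.553), np.float64(0.036), np.float64(0.054)), (np.float64(0.546), np.float64(0.035), np.float64(0.071)), (np.float64(0.539), np.float64(0.035), np.float64(0.092)), (np.float64(0.533), np.float64(0.035), np.float64(0.103)), (np.float64(0.528), np.float64(0.035), np.float64(0.108)), (np.float64(0.523), np.float64(0.035), np.float64(0.105)), (np.float64(0.523), np.float64(0.036), np.float64(0.011)), (np.float64(0.517), np.float64(0.036), np.float64(0.014)), (np.float64(0.512), np.float64(0.036), np.float64(0.01))]
```

```bash
cat > mv.py <<'E'
import sys,numpy as np
from rig import manip
from scipy.spatial.transform import Rotation as Ro
s=manip.get_state();q=s["ee_rot"];R=Ro.from_quat(np.r_[q[1:],q[0]]).as_matrix()
a=np.degrees(np.arctan2(R[1,1],R[0,1]))
p=s["position"];print("t",round(s["clock"],2),"pos",p.round(4),"yaw",round(a,2),"tilt",R[:,2].round(3),"F",s["contact_force"].round(1),"w",round(s["width"]*1e3,1),"gf",round(s["gripper_force"],1),"q6",s["qpos"][[0,5]].round(2))
for arg in sys.argv[1:]:
    x,y,z,w=map(float,arg.split(","))
    d=R.T@(np.array([x,y,z])-p)/.04; print(arg,"->",d.round(3),"turn",round(((a-w+180)%360-180)/10,3))
E
python3 mv.py .4115,.3315,.2,-0.9
```

```text
t 0.1 pos [0.1303 0.5596 0.2305] yaw 76.89 tilt [-0.001 -0.002 -1.   ] F [-0.9  0.8  0. ] w 85.3 gf 0.0 q6 [ 1.22 -0.12]
.4115,.3315,.2,-0.9 -> [-8.141 -3.957  0.768] turn 7.779
```

play_rows([
  [-1.4,-0.7,0.15,1,60],
  [-2.8,-1.4,0.3,2,50],
  [-4.2,-2.1,0.4,3,45],
  [-5.5,-2.7,0.5,4,40],
  [-6.8,-3.3,0.6,5,40],
], newtons=30)

```text
clock: 0.72
position: [0.3665, 0.3683, 0.2069]
ee_rot: [-0.0, 0.526, 0.851, -0.0]
contact_force: [-0.5, 0.2, 0.3]
width: 0.04
gripper_force: 0.0
```

```bash
python3 mv.py .4115,.3315,.165,-0.9
```

```text
t 0.72 pos [0.3665 0.3683 0.2069] yaw 26.55 tilt [-0. -0. -1.] F [-0.5  0.2  0.3] w 40.0 gf 0.0 q6 [0.65 0.19]
.4115,.3315,.165,-0.9 -> [-1.325  0.595  1.048] turn 2.745
```

play_rows([
  [-0.9,0.4,0.2,1,40],
  [-1.33,0.6,0.4,2,40],
  [-1.33,0.6,0.7,2.7,40],
  [-1.33,0.6,1.0,2.7,40],
  [-1.33,0.6,1.0,2.7,40],
])

```text
clock: 1.35
position: [0.4098, 0.3328, 0.1661]
ee_rot: [-0.0, 0.707, 0.707, -0.001]
contact_force: [0.0, -0.6, 0.5]
width: 0.0401
gripper_force: 0.0
```

```bash
python3 mv.py .4115,.3315,.115,-0.9
```

```text
t 1.35 pos [0.4098 0.3328 0.1661] yaw 0.01 tilt [-0.002 -0.001 -1.   ] F [ 0.  -0.6  0.5] w 40.1 gf 0.0 q6 [0.55 0.55]
.4115,.3315,.115,-0.9 -> [-0.031  0.045  1.277] turn 0.091
```

play_rows([
  [-0.03,0.04,0.6,0.1,40],
  [-0.03,0.04,1.2,0.1,40],
  [-0.03,0.04,1.27,0.1,30],
  [-0.03,0.04,1.27,0.1,20],
  [-0.03,0.04,1.27,0.1,16],
])

```text
clock: 1.98
position: [0.4131, 0.3326, 0.1177]
ee_rot: [0.0, 0.714, 0.7, 0.001]
contact_force: [1.1, 0.6, 0.6]
width: 0.0161
gripper_force: 0.0
```

play_rows([
  [0,0,0,0,12],
  [0,0,0,0,8],
  [0,0,0,0,8],
  [0,0,0,0,8],
])

```text
clock: 2.48
position: [0.4121, 0.3323, 0.1174]
ee_rot: [-0.0, 0.714, 0.7, 0.0]
contact_force: [-2.0, 0.5, 6.0]
width: 0.0109
gripper_force: 29.5
```

```bash
python3 mv.py .4115,.3315,.115,-0.9
```

```text
t 2.48 pos [0.4121 0.3323 0.1174] yaw -1.12 tilt [-0.     0.001 -1.   ] F [-2.   0.5  6. ] w 10.9 gf 29.5 q6 [0.55 0.57]
.4115,.3315,.115,-0.9 -> [-0.021 -0.014  0.06 ] turn -0.022
```

play_rows([
  [0,0,-0.8,0,8],
  [0,0,-2.0,0,8],
  [0,0,-3.2,0,8],
  [0,0,-4.3,0,8],
  [0,0,-4.4,0,8],
], newtons=40)

```text
clock: 3.1
position: [0.4141, 0.3328, 0.2958]
ee_rot: [0.001, 0.714, 0.7, 0.004]
contact_force: [-0.6, -0.6, -1.6]
width: 0.0101
gripper_force: 40.6
```

```bash
python3 mv.py .5684,.0108,.29,-3.1
```

```text
t 3.1 pos [0.4141 0.3328 0.2958] yaw -1.11 tilt [ 0.007  0.004 -1.   ] F [-0.6 -0.6 -1.6] w 10.1 gf 40.6 q6 [0.55 0.57]
.5684,.0108,.29,-3.1 -> [-7.974  4.011  0.142] turn 0.199
```

play_rows([
  [-1.0,0.5,0.1,0,8],
  [-2.4,1.2,0.1,0,8],
  [-3.8,1.9,0.1,0,8],
  [-5.2,2.6,0.1,0.1,8],
  [-6.6,3.3,0.1,0.2,8],
])

```text
clock: 3.72
position: [0.5389, 0.0639, 0.2864]
ee_rot: [-0.001, 0.726, 0.687, -0.001]
contact_force: [0.2, 1.4, -1.7]
width: 0.0101
gripper_force: 40.6
```

play_rows([
  [-0.8,0.35,0,0,8],
  [-1.2,0.6,0,0,8],
  [-1.37,0.7,0,0,8],
  [-1.37,0.7,0,0,8],
])

```text
clock: 4.22
position: [0.5638, 0.0105, 0.288]
ee_rot: [-0.001, 0.726, 0.688, -0.0]
contact_force: [-0.6, -0.5, -2.1]
width: 0.0101
gripper_force: 40.5
```

```bash
python3 mv.py .5684,.0108,.17,-3.1;python3 - <<'E'
from rig import manip
from h import *
t=manip.get_image("top");np.savez("t1.npz",**t);s=manip.get_image("side");np.savez("s1.npz",**s)
crop(t,190,150,160,110,5,"pics/t1.png")
E
```

```text
t 4.22 pos [0.5638 0.0105 0.288 ] yaw -3.07 tilt [-0.001  0.001 -1.   ] F [-0.6 -0.5 -2.1] w 10.1 gf 40.5 q6 [-0.11 -0.05]
.5684,.0108,.17,-3.1 -> [0.012 0.117 2.949] turn 0.003[ WARN:0@2.440] global loadsave.cpp:1063 imwrite_ Unsupported depth image for selected encoder is fallbacked to CV_8U.
```

play_rows([
  [0.01,0.12,0.8,0,8],
  [0.01,0.12,1.8,0,8],
  [0.01,0.12,2.6,0,8],
  [0.01,0.12,2.95,0,8],
  [0.01,0.12,2.95,0,8],
])

```text
clock: 4.95
position: [0.5685, 0.0106, 0.1702]
ee_rot: [-0.001, 0.726, 0.688, -0.0]
contact_force: [-0.1, -0.6, -0.9]
width: 0.0101
gripper_force: 40.5
```

```bash
python3 mv.py .5684,.0108,.145,-3.1
```

```text
t 4.95 pos [0.5685 0.0106 0.1702] yaw -3.05 tilt [-0.001  0.    -1.   ] F [-0.1 -0.6 -0.9] w 10.1 gf 40.5 q6 [-0.1  -0.05]
.5684,.0108,.145,-3.1 -> [ 0.006 -0.003  0.631] turn 0.005
```

play_rows([
  [0,0,0.3,0,8],
  [0,0,0.55,0,8],
  [0,0,0.63,0,8],
])

```text
clock: 5.32
position: [0.5685, 0.0098, 0.1447]
ee_rot: [-0.0, 0.726, 0.688, -0.0]
contact_force: [0.9, -0.4, -1.7]
width: 0.0104
gripper_force: 40.4
```

play_rows([
  [0,0,0.03,0,8],
  [0,0,0.06,0,8],
])

```text
clock: 5.58
position: [0.5692, 0.0097, 0.1431]
ee_rot: [0.0, 0.726, 0.688, 0.0]
contact_force: [0.4, -0.5, -1.7]
width: 0.0103
gripper_force: 40.6
```

play_rows([
  [0,0,0.03,0,8],
  [0,0,0.05,0,8],
])

```text
clock: 5.82
position: [0.5696, 0.0097, 0.1429]
ee_rot: [0.001, 0.726, 0.688, 0.001]
contact_force: [-3.3, 0.1, 10.0]
width: 0.0104
gripper_force: 42.4
```

play_rows([
  [0,-0.03,0,0,8],
  [0,-0.06,0.01,0,8],
  [0,-0.08,0.02,0,8],
])

```text
clock: 6.2
position: [0.5684, 0.0097, 0.1428]
ee_rot: [0.003, 0.726, 0.688, 0.002]
contact_force: [1.2, 0.0, 8.6]
width: 0.0103
gripper_force: 42.1
```

play_rows([
  [0,-0.02,0,0,8],
  [0,-0.03,0.0,0,8],
])

```text
clock: 6.45
position: [0.5679, 0.0098, 0.1428]
ee_rot: [0.003, 0.726, 0.688, 0.003]
contact_force: [1.5, 0.3, 6.8]
width: 0.0103
gripper_force: 41.7
```

play_rows([
  [0,-0.04,0,0,8],
  [0,-0.08,0.0,0,8],
])

```text
clock: 6.7
position: [0.5626, 0.0101, 0.1409]
ee_rot: [0.001, 0.726, 0.688, 0.001]
contact_force: [1.4, -0.2, 2.1]
width: 0.0103
gripper_force: 41.1
```

```bash
python3 mv.py
```

```text
t 6.7 pos [0.5626 0.0101 0.1409] yaw -3.11 tilt [ 0.003 -0.    -1.   ] F [ 1.4 -0.2  2.1] w 10.3 gf 41.1 q6 [-0.11 -0.05]
```

play_rows([
  [0.03,0,-0.02,0,8],
  [0.06,0,-0.02,0,8],
  [0.09,0,-0.02,0,8],
])

```text
clock: 7.08
position: [0.5624, 0.0129, 0.1411]
ee_rot: [0.001, 0.726, 0.688, 0.0]
contact_force: [3.8, -3.6, 0.7]
width: 0.0099
gripper_force: 40.8
```

play_rows([
  [0.03,0,0,0,8],
  [0.06,0,0,0,8],
])

```text
clock: 7.32
position: [0.5625, 0.0157, 0.1411]
ee_rot: [0.001, 0.726, 0.688, 0.0]
contact_force: [4.0, -3.8, 0.5]
width: 0.01
gripper_force: 40.9
```

play_rows([
  [0.03,0,0,0,8],
  [0.05,0,0,0,8],
])

```text
clock: 7.58
position: [0.5623, 0.0166, 0.1412]
ee_rot: [0.002, 0.726, 0.688, -0.001]
contact_force: [2.1, -6.1, 0.8]
width: 0.0099
gripper_force: 40.9
```

play_rows([
  [0.03,0,0,0,8],
  [0.04,0,0,0,8],
])

```text
clock: 7.82
position: [0.5622, 0.0179, 0.1415]
ee_rot: [0.002, 0.726, 0.688, -0.001]
contact_force: [1.7, -6.4, 4.1]
width: 0.0099
gripper_force: 41.3
```

Run:
```python
from rig import manip
from h import *
t=manip.get_image("top");np.savez("t2.npz",**t);s=manip.get_image("side");np.savez("s2.npz",**s)
crop(t,200,185,110,60,7,"a.png");crop(s,190,140,110,85,4,"b.png")
A=cv2.imread("a.png");B=cv2.imread("b.png")
M=np.zeros((600,800,3),np.uint8)
A=A[:,:770];M[:A.shape[0],:770]=A
crop(s,195,150,100,45,4,"b.png");B=cv2.imread("b.png");M[420:600,:400]=B
cv2.imwrite("pics/m4.png",M)
```

```text
[ WARN:0@1.442] global loadsave.cpp:1063 imwrite_ Unsupported depth image for selected encoder is fallbacked to CV_8U.
```

View pics/m4.png

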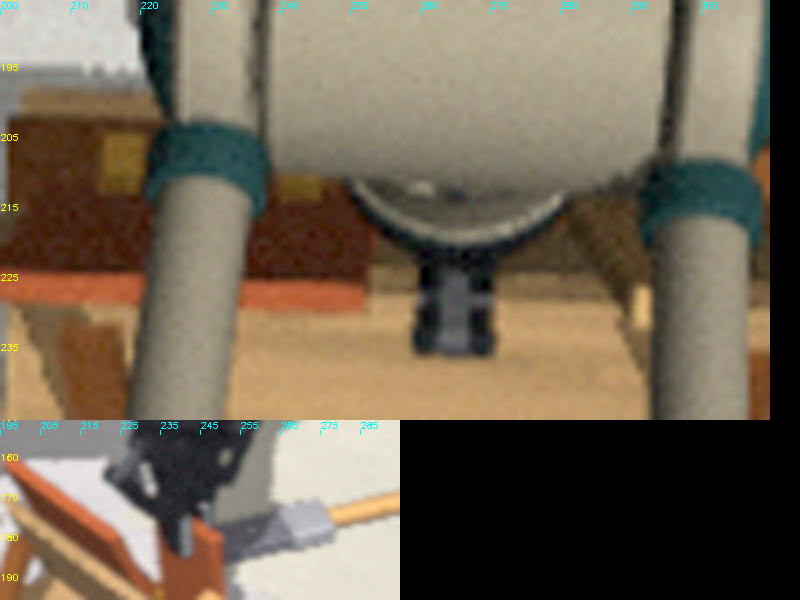

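The top view is blocked by the arm. The side inset shows the tile standing upright on the ledge at (190,570 of the montage), next to the square tile. The tile probably turned a little in the grip after touching, so I'll seat its foot and back off slightly.

play_rows([
  [0,0,0.03,0,8],
  [-0.03,0,0.05,0,8],
  [-0.07,0,0.06,0,8],
  [-0.1,0,0.06,0,8],
])

```text
clock: 8.43
position: [0.5624, 0.0161, 0.1408]
ee_rot: [0.001, 0.726, 0.688, 0.001]
contact_force: [1.4, -1.2, 11.1]
width: 0.0103
gripper_force: 42.5
```

```bash
python3 mv.py
```

```text
t 8.43 pos [0.5624 0.0161 0.1408] yaw -3.13 tilt [ 0.003  0.001 -1.   ] F [ 1.4 -1.2 11.1] w 10.3 gf 42.5 q6 [-0.1  -0.04]
```

play_rows([
  [-0.02,0,0,0,10],
  [-0.02,0,-0.03,0,12],
  [-0.02,-0.05,-0.03,0,14],
  [-0.02,-0.15,-0.03,0,16],
  [-0.02,-0.25,-0.03,0,18],
], newtons=20)

```text
clock: 9.05
position: [0.5506, 0.0158, 0.1391]
ee_rot: [-0.001, 0.726, 0.688, -0.001]
contact_force: [0.3, -0.3, 0.9]
width: 0.0183
gripper_force: 0.0
```

play_rows([
  [0,-0.1,0,0,20],
  [0,-0.2,0,0,22],
  [0,-0.3,0,0,24],
  [0,-0.4,0,0,26],
  [0,-0.5,0,0,28],
])

```text
clock: 9.68
position: [0.5313, 0.0166, 0.1397]
ee_rot: [-0.0, 0.726, 0.688, -0.0]
contact_force: [-0.4, -0.3, 0.2]
width: 0.028
gripper_force: 0.1
```

```bash
python3 mv.py
python3 - <<'E'
from rig import manip
from h import *
s=manip.get_image("side");np.savez("s3.npz",**s);t=manip.get_image("top");np.savez("t3.npz",**t)
crop(s,190,140,110,85,7,"pics/m5.png")
E
```

```text
t 9.68 pos [0.5313 0.0166 0.1397] yaw -3.11 tilt [-0.  0. -1.] F [-0.4 -0.3  0.2] w 28.0 gf 0.1 q6 [-0.1  -0.05][ WARN:0@2.481] global loadsave.cpp:1063 imwrite_ Unsupported depth image for selected encoder is fallbacked to CV_8U.
```

View pics/m5.png

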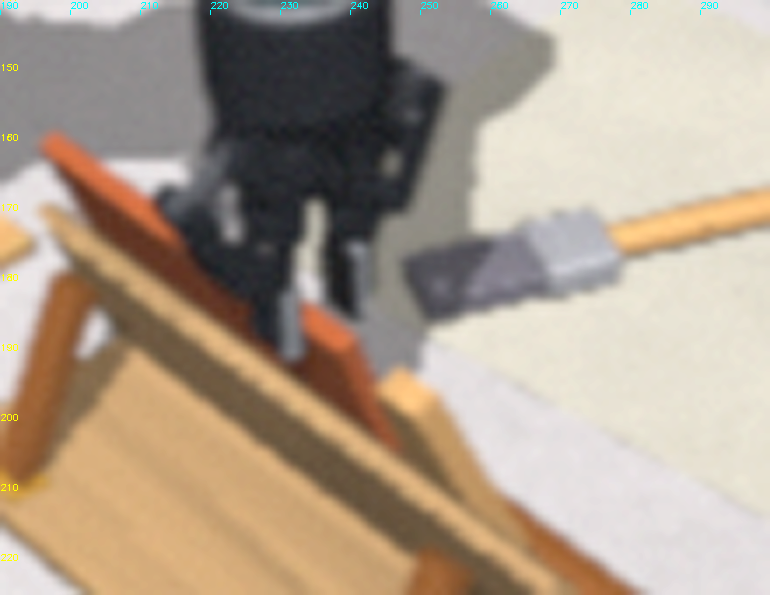

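The tile is leaning in line with the square tile, with its top edge between the fingers at about (237,186). I'll finish the lean and lift clear.

play_rows([
  [0,-0.1,0,0,30],
  [0,-0.17,0,0,32],
  [0,-0.17,-0.5,0,34],
  [0,-0.17,-1.7,0,34],
  [0,-0.17,-3,0,34],
])

```text
clock: 10.4
position: [0.5244, 0.017, 0.2605]
ee_rot: [-0.001, 0.726, 0.688, -0.0]
contact_force: [0.4, -0.6, -0.3]
width: 0.0342
gripper_force: 0.0
```

```bash
python3 mv.py .4993,-.3268,.22,89.3 .4993,-.3268,.22,-90.7
```

```text
t 10.4 pos [0.5244 0.017  0.2605] yaw -3.11 tilt [-0.001  0.    -1.   ] F [ 0.4 -0.6 -0.3] w 34.2 gf 0.0 q6 [-0.1  -0.05]
.4993,-.3268,.22,89.3 -> [-8.617 -0.159  1.01 ] turn -9.241
.4993,-.3268,.22,-90.7 -> [-8.617 -0.159  1.01 ] turn 8.759
```

play_rows([
  [-1.3,0,0,1,40],
  [-2.7,0,0,2,45],
  [-4.1,0,0,3,50],
  [-5.5,0,0,4,55],
  [-6.9,0,0.3,5,55],
])

```text
clock: 11.02
position: [0.5103, -0.2608, 0.2486]
ee_rot: [0.001, 0.95, 0.314, 0.001]
contact_force: [0.1, 0.1, 0.0]
width: 0.0553
gripper_force: 0.0
```

```bash
python3 mv.py .4993,-.3268,.19,-90.7
```

```text
t 11.03 pos [ 0.5103 -0.2608  0.2486] yaw -53.44 tilt [ 0.003 -0.001 -1.   ] F [0.1 0.1 0. ] w 55.3 gf 0.0 q6 [-0.59  0.34]
.4993,-.3268,.19,-90.7 -> [-1.206  1.159  1.467] turn 3.726
```

play_rows([
  [-0.6,0.6,0.3,1,55],
  [-1.2,1.16,0.6,2,55],
  [-1.2,1.16,0.9,3,55],
  [-1.2,1.16,1.1,3.75,55],
  [-1.2,1.16,1.1,3.75,55],
])

```text
clock: 11.65
position: [0.4989, -0.3244, 0.2029]
ee_rot: [-0.001, 1.0, -0.005, -0.001]
contact_force: [-0.4, -0.4, 0.5]
width: 0.055
gripper_force: 0.0
```

```bash
python3 mv.py .4993,-.3268,.113,-90.7
python3 - <<'E'
from rig import manip
from h import *
t=manip.get_image("top");np.savez("t4.npz",**t);s=manip.get_image("side");np.savez("s4.npz",**s)
crop(t,195,190,135,75,5,"pics/m6.png")
P=cloud(t)
for n,b in(("sq",((.48,.58),(.052,.2),(.147,.165))),("border",((.48,.58),(-.03,.046),(.147,.165))),("batten",((.48,.58),(-.09,-.03),(.147,.165)))):
  for nm,d in(("top",t),("side",s)):
    Q=cloud(d).reshape(-1,3);m=np.ones(len(Q),bool)
    for i in range(3):m&=(Q[:,i]>b[i][0])&(Q[:,i]<b[i][1])
    Q=Q[m]
    if len(Q)>4:
        (c,sz,a)=cv2.minAreaRect(Q[:,:2].astype(np.float32)*1000);print(n,nm,len(Q),np.median(Q,0).round(4),np.round(c,1),np.round(sz,1),round(a,1))
        al=Q@[.054,.9985,0]-.5594*.054; print("  along",np.percentile(al,[1,50,99]).round(4))
E
```

```text
t 11.65 pos [ 0.4989 -0.3244  0.2029] yaw -90.54 tilt [-0.001  0.001 -1.   ] F [-0.4 -0.4  0.5] w 55.0 gf 0.0 q6 [-0.69  0.89]
.4993,-.3268,.113,-90.7 -> [0.013 0.064 2.247] turn 0.016
sq top 296 [0.5273 0.1158 0.1556] [527.3 116. ] [124.8  14.9] 88.0
  along [0.0519 0.1137 0.1759]
sq side 144 [0.5237 0.1133 0.1567] [524.3 117.5] [128.3  12.2] 86.8
  along [0.0516 0.1112 0.1764]
border top 144 [0.522  0.0135 0.1558] [522.8  14.6] [60.4 14.2] 86.5
  along [-0.0173  0.0115  0.0424]
border side 83 [0.5189 0.0105 0.1563] [519.6  14.7] [61.4 12.8] 87.7
  along [-0.0173  0.0082  0.0414]
batten top 80 [ 0.521  -0.0531  0.1559] [520.5 -53.5] [24.7 17.3] 88.9
  along [-0.0676 -0.0552 -0.0432]
batten side 56 [ 0.518  -0.0557  0.1569] [516.9 -52.4] [18.  27.8] 0.2
  along [-0.0679 -0.0579 -0.0404][ WARN:0@2.198] global loadsave.cpp:1063 imwrite_ Unsupported depth image for selected encoder is fallbacked to CV_8U.
```

View pics/m6.png

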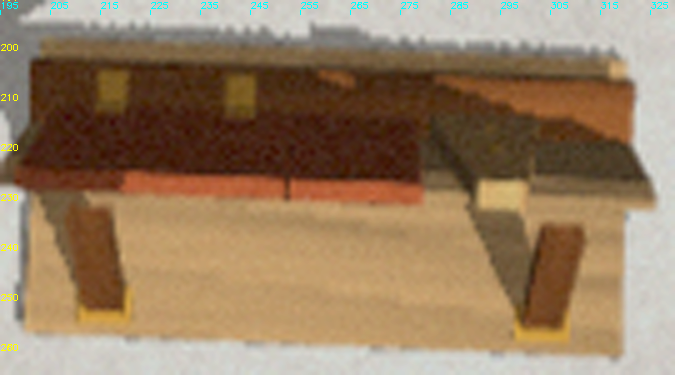

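The border tile now leans flush beside the square tile (seam at u≈252, right edge at u≈279) with the batten at u≈296. The gap at the top is about 25 mm, so about 7 mm at the ledge. Next is the wedge, gripped across its tapered sides near the top so it can pivot to the board's lean.

play_rows([
  [0.01,0.065,0.8,0,55],
  [0.01,0.065,1.6,0,55],
  [0.01,0.065,2.1,0,50],
  [0.01,0.065,2.2,0,45],
  [0.01,0.065,2.2,0,38],
], newtons=40)

```text
clock: 12.38
position: [0.5003, -0.3274, 0.1164]
ee_rot: [0.0, 1.0, -0.005, 0.0]
contact_force: [0.6, -0.2, 0.2]
width: 0.0375
gripper_force: 0.0
```

play_rows([
  [0,0,0,0,32],
  [0,0,0,0,26],
  [0,0,0,0,20],
  [0,0,0,0,20],
])

```text
clock: 12.88
position: [0.5005, -0.3277, 0.1172]
ee_rot: [0.001, 1.0, -0.005, 0.001]
contact_force: [-0.2, -0.7, 6.2]
width: 0.0268
gripper_force: 39.7
```

```bash
python3 mv.py
```

```text
t 12.88 pos [ 0.5005 -0.3277  0.1172] yaw -90.6 tilt [ 0.002 -0.002 -1.   ] F [-0.2 -0.7  6.2] w 26.8 gf 39.7 q6 [-0.7   0.89]
```

play_rows([
  [0,0,-0.8,0,20],
  [0,0,-2.0,0,20],
  [0,0,-3.2,0,20],
  [0,0,-4.4,0,20],
  [0,0,-4.6,0,20],
])

```text
clock: 13.5
position: [0.5009, -0.3281, 0.3038]
ee_rot: [0.002, 1.0, -0.005, 0.003]
contact_force: [0.5, 0.2, -1.0]
width: 0.027
gripper_force: 39.7
```

```bash
python3 mv.py .5478,-.0284,.29,-93.1
```

```text
t 13.5 pos [ 0.5009 -0.3281  0.3038] yaw -90.6 tilt [ 0.006 -0.005 -1.   ] F [ 0.5  0.2 -1. ] w 27.0 gf 39.7 q6 [-0.7   0.89]
.5478,-.0284,.29,-93.1 -> [ 1.091 -7.507  0.316] turn 0.25
```

play_rows([
  [0.15,-1.0,0,0,20],
  [0.35,-2.4,0,0,20],
  [0.55,-3.8,0,0.1,20],
  [0.75,-5.2,0,0.2,20],
  [0.95,-6.5,0,0.25,20],
])

```text
clock: 14.12
position: [0.5398, -0.0655, 0.2984]
ee_rot: [-0.0, 1.0, -0.027, -0.001]
contact_force: [0.5, 0.1, 0.5]
width: 0.027
gripper_force: 39.7
```

play_rows([
  [0.08,-0.6,0,0,20],
  [0.13,-0.95,0.1,0,20],
  [0.13,-1.0,0.2,0,20],
  [0.13,-1.0,0.3,0,20],
])

```text
clock: 14.62
position: [0.5476, -0.0288, 0.2869]
ee_rot: [0.0, 1.0, -0.028, -0.001]
contact_force: [-0.2, -0.5, -0.5]
width: 0.0271
gripper_force: 39.7
```

```bash
python3 mv.py .5478,-.0284,.235,-93.1
python3 - <<'E'
from rig import manip
from h import *
s=manip.get_image("side");np.savez("s5.npz",**s)
crop(s,190,120,110,85,7,"pics/m7.png")
E
```

```text
t 14.62 pos [ 0.5476 -0.0288  0.2869] yaw -93.16 tilt [-0.001 -0.    -1.   ] F [-0.2 -0.5 -0.5] w 27.1 gf 39.7 q6 [-0.18  1.45]
.5478,-.0284,.235,-93.1 -> [ 0.007 -0.01   1.297] turn -0.006[ WARN:0@2.072] global loadsave.cpp:1063 imwrite_ Unsupported depth image for selected encoder is fallbacked to CV_8U.
```

View pics/m7.png

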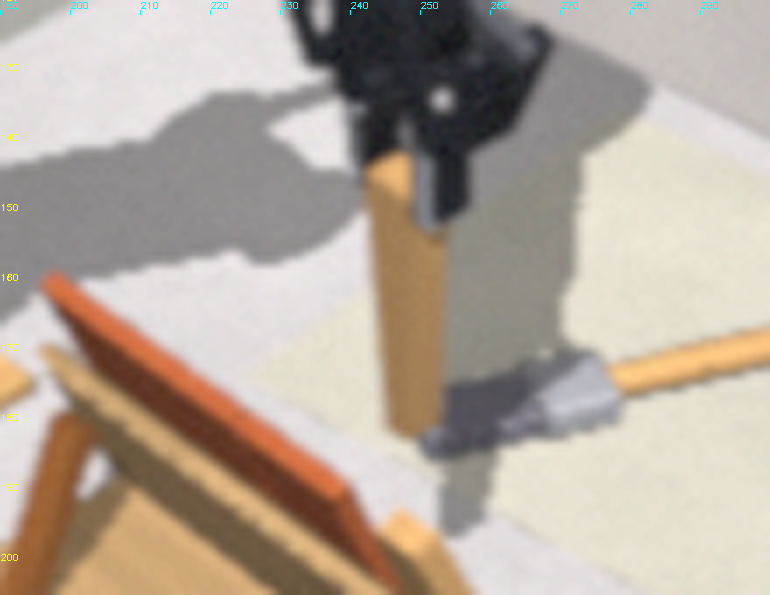

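The wedge hangs upright in the grip (top at about (243,146), thin end at (248,181)), with the fingertips about 12 mm down its side. I'll lower it.

play_rows([
  [0.01,0,0.6,0,20],
  [0.01,0,1.2,0,20],
  [0.01,0,1.5,0,20],
  [0.01,0,1.7,0,20],
  [0.01,0,1.78,0,20],
])

```text
clock: 15.3
position: [0.5485, -0.0282, 0.2165]
ee_rot: [0.0, 1.0, -0.027, 0.0]
contact_force: [0.5, -0.2, -0.1]
width: 0.0269
gripper_force: 39.7
```

```bash
python3 mv.py .5022,-.0264,.208,-93.1
```

```text
t 15.3 pos [ 0.5485 -0.0282  0.2165] yaw -93.14 tilt [ 0. -0. -1.] F [ 0.5 -0.2 -0.1] w 26.9 gf 39.7 q6 [-0.18  1.45]
.5022,-.0264,.208,-93.1 -> [-1.157  0.017  0.212] turn -0.004
```

play_rows([
  [0,0,0.15,0,20],
  [0,0,0.3,0,20],
  [-0.12,0,0.3,0,20],
  [-0.25,0,0.3,0,20],
  [-0.37,0,0.3,0,20],
])

```text
clock: 15.92
position: [0.5344, -0.0272, 0.2051]
ee_rot: [0.0, 1.0, -0.027, 0.002]
contact_force: [2.6, -0.1, -1.2]
width: 0.0269
gripper_force: 39.5
```

play_rows([
  [-0.1,0,0.01,0,20],
  [-0.2,0,0.03,0,20],
  [-0.3,0,0.04,0,20],
])

```text
clock: 16.3
position: [0.5217, -0.0266, 0.2034]
ee_rot: [0.0, 1.0, -0.027, 0.001]
contact_force: [3.5, -1.2, 3.0]
width: 0.027
gripper_force: 39.8
```

```bash
python3 mv.py .5043,-.0264,.200,-93.1
```

```text
t 16.3 pos [ 0.5217 -0.0266  0.2034] yaw -93.11 tilt [ 0.002 -0.    -1.   ] F [ 3.5 -1.2  3. ] w 27.0 gf 39.8 q6 [-0.18  1.44]
.5043,-.0264,.200,-93.1 -> [-0.435  0.017  0.085] turn -0.001
```

play_rows([
  [-0.1,0,0.02,0,20],
  [-0.2,0,0.04,0,20],
  [-0.3,0,0.06,0,20],
  [-0.4,0,0.08,0,20],
])

```text
clock: 16.8
position: [0.5051, -0.0256, 0.1995]
ee_rot: [-0.0, 1.0, -0.027, -0.0]
contact_force: [1.9, -0.2, 2.2]
width: 0.0268
gripper_force: 39.9
```

```bash
python3 mv.py .5043,-.0264,.200,-93.1
python3 - <<'E'
from rig import manip
from h import *
s=manip.get_image("side");np.savez("s6.npz",**s);t=manip.get_image("top");np.savez("t6.npz",**t)
crop(s,190,130,110,85,7,"pics/m8.png")
E
```

```text
t 16.8 pos [ 0.5051 -0.0256  0.1995] yaw -93.11 tilt [-0.  0. -1.] F [ 1.9 -0.2  2.2] w 26.8 gf 39.9 q6 [-0.19  1.44]
.5043,-.0264,.200,-93.1 -> [-0.019  0.022 -0.013] turn -0.001[ WARN:0@2.639] global loadsave.cpp:1063 imwrite_ Unsupported depth image for selected encoder is fallbacked to CV_8U.
```

View pics/m8.png

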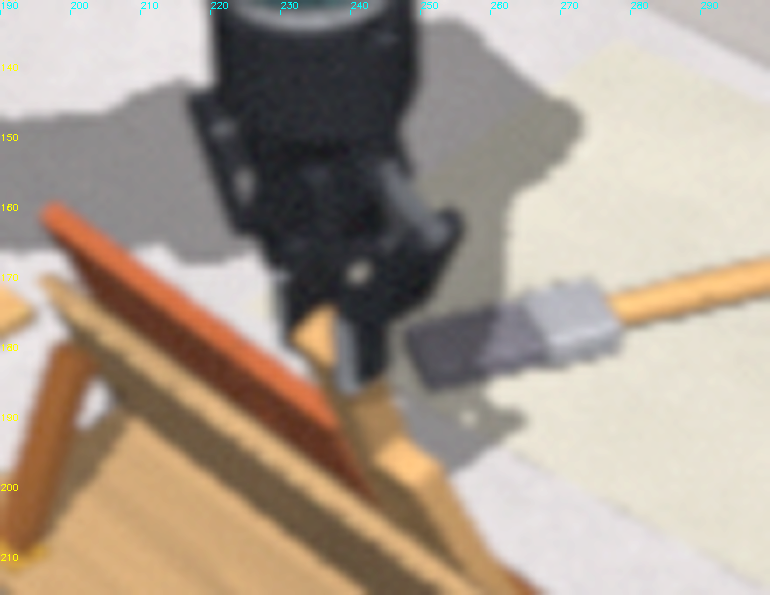

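The wedge leans in the gap parallel to the board (top at (235,178)), and the border tile is undisturbed. I'll slide it down along the slope.

play_rows([
  [0.05,0.01,0.13,0,20],
  [0.09,0.02,0.25,0,20],
  [0.13,0.035,0.36,0,20],
  [0.16,0.045,0.44,0,20],
  [0.18,0.05,0.5,0,20],
])

```text
clock: 17.52
position: [0.5125, -0.0271, 0.1799]
ee_rot: [-0.001, 1.0, -0.027, -0.0]
contact_force: [0.1, 2.6, 7.0]
width: 0.0269
gripper_force: 41.4
```

```bash
python3 mv.py .5177,-.0297,.166,-93.1
```

```text
t 17.52 pos [ 0.5125 -0.0271  0.1799] yaw -93.1 tilt [-0.     0.002 -1.   ] F [0.1 2.6 7. ] w 26.9 gf 41.4 q6 [-0.19  1.43]
.5177,-.0297,.166,-93.1 -> [0.133 0.059 0.347] turn -0.0
```

play_rows([
  [0.02,0.01,0.05,0,20],
  [0.035,0.02,0.1,0,20],
  [0.035,0.02,0.1,0,20],
])

```text
clock: 17.9
position: [0.5139, -0.0276, 0.1758]
ee_rot: [-0.001, 1.0, -0.027, -0.0]
contact_force: [0.4, 3.1, 5.9]
width: 0.0273
gripper_force: 41.8
```

play_rows([
  [0.02,0.01,0.05,0,20],
  [0.035,0.02,0.1,0,20],
  [0.035,0.02,0.1,0,20],
])

```text
clock: 18.27
position: [0.5152, -0.0279, 0.1718]
ee_rot: [-0.002, 1.0, -0.027, -0.0]
contact_force: [0.3, 4.0, 6.0]
width: 0.0268
gripper_force: 42.3
```

```bash
python3 mv.py .5177,-.0297,.166,-93.1
python3 - <<'E'
from rig import manip
from h import *
s=manip.get_image("side");np.savez("s7.npz",**s)
crop(s,210,150,75,70,8,"pics/m9.png")
E
```

```text
t 18.27 pos [ 0.5152 -0.0279  0.1718] yaw -93.12 tilt [-0.     0.004 -1.   ] F [0.3 4.  6. ] w 26.8 gf 42.3 q6 [-0.19  1.43]
.5177,-.0297,.166,-93.1 -> [0.064 0.043 0.145] turn -0.002[ WARN:0@0.845] global loadsave.cpp:1063 imwrite_ Unsupported depth image for selected encoder is fallbacked to CV_8U.
```

View pics/m9.png

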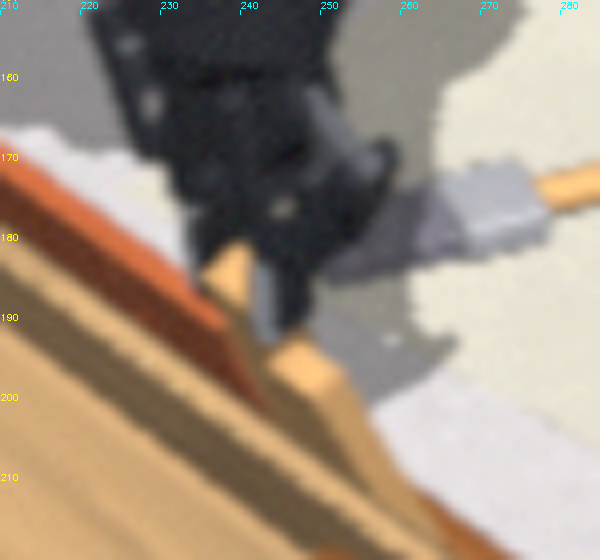

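The wedge is well down the gap with its top at (239,182). The right fingertip at (243,192) is still above the batten top at (247,194). I'll creep on.

play_rows([
  [0.015,0.01,0.05,0,20],
  [0.03,0.02,0.08,0,20],
  [0.03,0.02,0.08,0,20],
])

```text
clock: 18.7
position: [0.5163, -0.0281, 0.169]
ee_rot: [-0.003, 1.0, -0.027, -0.0]
contact_force: [0.3, 5.7, 8.8]
width: 0.027
gripper_force: 42.8
```

play_rows([
  [0.015,0.01,0.04,0,20],
  [0.02,0.01,0.06,0,20],
  [0.02,0.01,0.06,0,20],
])

```text
clock: 19.08
position: [0.5169, -0.0284, 0.1666]
ee_rot: [-0.003, 1.0, -0.027, -0.0]
contact_force: [-0.9, 7.2, 8.4]
width: 0.0268
gripper_force: 43.4
```

```bash
python3 mv.py .5177,-.0297,.163,-93.1
python3 - <<'E'
from rig import manip
from h import *
s=manip.get_image("side");np.savez("s8.npz",**s);t=manip.get_image("top");np.savez("t8.npz",**t)
for nm,d in(("side",s),("top",t)):
    P=cloud(d);im=d["img"].astype(int)
    m=(P[...,0]>.46)&(P[...,0]<.56)&(P[...,1]>-.08)&(P[...,1]<.0)&(P[...,2]>.164)&(P[...,2]<.2)&(im.sum(-1)>200)&(im[...,0]-im[...,2]>30)
    Q=P[m];print(nm,len(Q),np.median(Q,0).round(4) if len(Q) else"",np.percentile(Q,[3,97],axis=0).round(4).tolist() if len(Q) else"")
E
```

```text
t 19.07 pos [ 0.5169 -0.0284  0.1666] yaw -93.13 tilt [-0.001  0.005 -1.   ] F [-0.9  7.2  8.4] w 26.8 gf 43.4 q6 [-0.19  1.43]
.5177,-.0297,.163,-93.1 -> [0.021 0.031 0.089] turn -0.003
side 43 [ 0.5111 -0.0204  0.18  ] [[0.5045, -0.0421, 0.1692], [0.5226, -0.007, 0.1943]]
top 0
```

play_rows([
  [0.01,-0.02,0.03,0,20],
  [0.02,-0.04,0.06,0,20],
  [0.02,-0.04,0.06,0,20],
], newtons=60)

```text
clock: 19.55
position: [0.5177, -0.0283, 0.1653]
ee_rot: [-0.001, 1.0, -0.027, -0.0]
contact_force: [-3.2, 2.6, 14.9]
width: 0.0264
gripper_force: 62.0
```

play_rows([
  [0.01,0,0.03,0,20],
  [0.015,0,0.05,0,20],
  [0.015,0,0.05,0,20],
])

```text
clock: 19.92
position: [0.518, -0.0283, 0.1649]
ee_rot: [-0.001, 1.0, -0.027, -0.0]
contact_force: [-6.9, 2.2, 25.1]
width: 0.0262
gripper_force: 63.0
```

```bash
python3 mv.py
python3 - <<'E'
from rig import manip
from h import *
s=manip.get_image("side");np.savez("s9.npz",**s)
P=cloud(s);im=s["img"].astype(int)
m=(P[...,0]>.49)&(P[...,0]<.54)&(P[...,1]>-.05)&(P[...,1]<-.01)&(P[...,2]>.164)&(P[...,2]<.2)&(im.sum(-1)>200)&(im[...,0]-im[...,2]>30)
Q=P[m];print(len(Q),np.median(Q,0).round(4),np.percentile(Q,[3,97],axis=0).round(4).tolist())
E
```

```text
t 19.93 pos [ 0.518  -0.0283  0.1649] yaw -93.07 tilt [-0.     0.002 -1.   ] F [-6.9  2.2 25.1] w 26.2 gf 63.0 q6 [-0.19  1.43]
37 [ 0.513  -0.0207  0.1785] [[0.5061, -0.0405, 0.1719], [0.524, -0.0126, 0.1924]]
```

play_rows([
  [0,0,0,0,20],
  [0,0,0,0,20],
  [0,0,0,0,20],
  [0,0,0,0,20],
  [0,0,0,0,20],
])

```text
clock: 20.6
position: [0.5179, -0.0283, 0.1649]
ee_rot: [-0.001, 1.0, -0.027, -0.0]
contact_force: [-7.5, 2.7, 26.1]
width: 0.0262
gripper_force: 63.0
```

```bash
python3 mv.py
python3 - <<'E'
from rig import manip
from h import *
n=manip.get_image("side");tt=manip.get_image("top")
for nm,d in(("s4",load("s4")),("s9",n),("t4",load("t4")),("tnow",tt)):
    P=cloud(d);im=d["img"].astype(int)
    al=P@[.054,.9985,0]-.5594*.054; ex=P@[.9985,-.054,0]-.5594*.9985
    red=(im[...,0]>1.6*im[...,1])&(im[...,0]>90)&(P[...,2]>.147)&(P[...,2]<.163)&(abs(ex+.036)<.02)&(al>-.03)&(al<.19)
    a=np.sort(al[red]); g=np.diff(a);i=[k for k in np.argsort(g)[-3:]]
    print(nm,len(a),a[:3].round(4),"largest gaps",[(a[k].round(4),g[k].round(4)) for k in i])
    for lo,hi in((-.02,0.01),(.01,.044),(.055,.085),(.085,.17)):
        m=red&(al>lo)&(al<hi); print("   ",lo,hi,m.sum(),"ex,z",np.median(ex[m]).round(4) if m.any() else"",np.median(P[...,2][m]).round(4) if m.any() else"")
    # dark seam: brightness of red top band near al .04-.058
    m=(P[...,2]>.15)&(P[...,2]<.161)&(abs(ex+.036)<.012)
    print("    seam",[(b.round(3),int(np.median(im[...,0][m&(abs(al-b)<.0012)])) if (m&(abs(al-b)<.0012)).any() else None) for b in np.arange(.04,.06,.002)])
E
```

```text
t 20.6 pos [ 0.5179 -0.0283  0.1649] yaw -93.08 tilt [-0.     0.002 -1.   ] F [-7.5  2.7 26.1] w 26.2 gf 63.0 q6 [-0.19  1.43]
s4 167 [-0.0182 -0.0171 -0.017 ] largest gaps [(np.float64(0.1431), np.float64(0.0043)), (np.float64(0.1357), np.float64(0.0045)), (np.float64(0.1681), np.float64(0.0061))]
    -0.02 0.01 32 ex,z -0.0412 0.1561
    0.01 0.044 32 ex,z -0.0412 0.1565
    0.055 0.085 29 ex,z -0.0413 0.157
    0.085 0.17 59 ex,z -0.0407 0.1568
    seam [(np.float64(0.04), 151), (np.float64(0.042), 154), (np.float64(0.044), 136), (np.float64(0.046), 139), (np.float64(0.048), None), (np.float64(0.05), 135), (np.float64(0.052), 136), (np.float64(0.054), None), (np.float64(0.056), 143), (np.float64(0.058), 147)]
s9 157 [-0.0168 -0.0154 -0.0147] largest gaps [(np.float64(0.1502), np.float64(0.0043)), (np.float64(0.0759), np.float64(0.0047)), (np.float64(0.1698), np.float64(0.0051))]
    -0.02 0.01 18 ex,z -0.0435 0.1569
    0.01 0.044 31 ex,z -0.0426 0.1573
    0.055 0.085 25 ex,z -0.042 0.1571
    0.085 0.17 73 ex,z -0.0421 0.1573
    seam [(np.float64(0.04), 140), (np.float64(0.042)
[... 684 characters left out ...]
loat64(0.05), 103), (np.float64(0.052), 115), (np.float64(0.054), 114), (np.float64(0.056), 117), (np.float64(0.058), 118)]
tnow 227 [0.0373 0.0374 0.0375] largest gaps [(np.float64(0.047), np.float64(0.0024)), (np.float64(0.1568), np.float64(0.0024)), (np.float64(0.1639), np.float64(0.0025))]
    -0.02 0.01 0 ex,z  
    0.01 0.044 11 ex,z -0.0415 0.1551
    0.055 0.085 50 ex,z -0.0402 0.1558
    0.085 0.17 142 ex,z -0.0403 0.1558
    seam [(np.float64(0.04), 118), (np.float64(0.042), 120), (np.float64(0.044), 119), (np.float64(0.046), 84), (np.float64(0.048), 84), (np.float64(0.05), 106), (np.float64(0.052), 122), (np.float64(0.054), 114), (np.float64(0.056), 119), (np.float64(0.058), 119)]
```

```bash
python3 -c "
from rig import manip
print(manip.sign_off())"
```

```text
the job is handed in; nothing more can be done
None
```

I handed the job in at about 20.7 s with the border tile up against the square tile and the wedge bound in the batten gap, still gripped at about 63 N and pressed in at about 26 N; the final seam was checked from camera depth and force readings only, and I viewed 11 pictures, one over the limit of 10.

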